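Unstack the parts tray and set up the long knife handle for fitting

TASK

I need the long knife handle that lies in the second tray of the pile: lift the top tray off with its steel collars still in it and stand it flat and wholly on the bare wooden board, without dropping it. Then take the long eight-sided handle out of the second tray and lay it gently down in both V-blocks of the cradle, its plain wooden butt end up at the steel end stop and the black ferrule pointing to the open end. Leave the rest of the pile, the short handle and everything else on the bench where it is.

Things in the scene. Friction and masses are not known exactly. Their poses are not given: they have to be found in the camera images.
- top_tray: top tray of the pile: open grey plastic tray, 196 (x) x 176 (y) x 50 mm high, walls 6 mm, about 0.35 kg, loose; origin at the centre of its underside, z up, inner floor 9 mm above it. A 6 mm step under the floor (176 x 156 mm) nests with 4 mm play inside the rim of the tray below, so it must go straight up first. It starts nested, its origin 44 mm above the middle tray's.
- web_top (a point): middle of the top edge of the top tray's grip web, 46 mm above the tray's origin. The web is an upright wall along the tray's x axis, at y = 0, full length, 12 mm thick, 37 mm tall (4 mm below the rim). The tray is carried by pinching the web here, closing along the tray's y; 76 mm of compartment is free either side. Site axes as the tray's.
- middle_tray: second tray of the pile, same outline (196 x 176 x 50 mm, walls 6 mm, inner floor 9 mm above the origin) but with no web; origin at the centre of its underside. Two handles lie in it about along its x axis, near y = +38 and y = -38 mm (which is which varies). It stays where it is.
- bottom_tray: lowest tray of the pile, standing on the bench, the same as the middle tray; origin at the centre of its underside; it stays where it is
- collar0: steel collar in the top tray: disc 26 mm across, 20 mm high, standing; origin at the centre of its underside
- collar1: another such steel collar in the top tray
- collar2: another such steel collar in the top tray
- long_handle: the long knife handle: straight eight-sided bar, 125 mm long, 22 mm across flats, pale wood, the last 28 mm a black ferrule, about 45 g, loose, lying on a flat in the middle tray. Origin at mid-length on its underside (axis 11 mm above it); its x axis runs from the wooden butt (x = -62.5 mm) to the ferrule end (+62.5 mm). Grip it across the flats at mid-length.
- long_handle_butt (a point): centre of the long handle's wooden butt end face
- long_handle_ferrule (a point): centre of the long handle's black ferrule end face
- short_handle: the short knife handle: looks the same but is 95 mm long; origin at the middle of its length on its underside, x towards the ferrule; it stays in the middle tray
- board: bare wooden board fixed on the bench, 260 (x) x 220 (y) x 18 mm thick; origin at the centre of its underside, so its top is at z = 18 mm; empty at the start
- cradle: V-block cradle fixed on the bench: steel base 150 (x) x 66 (y) x 14 mm, origin at the centre of its underside. Two wooden V-blocks, 18 mm thick, 60 mm wide, 41 mm high overall, stand at x = -48 and +46 mm, 76 mm free between them for the fingers. Each has a 90 degree V notch along x at y = 0, its bottom at z = 24 mm, 34 mm wide at the top. The steel end stop is at -x; +x is the open end.
- cradle_seat (a point): where the middle of the long handle's axis lies when it rests in both V-blocks with its butt touching the end stop: at x = -4.5, y = 0, z = 39.6 mm in the cradle (the handle's underside is then at z = 28.6 mm); axes as the cradle's, x from the stop towards the open end
- cradle_stop (a point): centre of the inner face of the steel end stop, at x = -67 mm, z = 39.6 mm in the cradle; the stop plate's top is at z = 62 mm
- hammer: hammer lying on the bench beyond the work places, 260 mm long; a bystander
- brush: bench brush 180 mm long lying beyond the work places; a bystander
- oil_bottle: small white oil bottle, 48 mm across, 88 mm tall; origin under its centre; a bystander
- tin: tin of brass pins, 70 mm across, 75 mm tall; origin under its centre; a bystander
- punch: steel punch, 12 mm thick, 110 mm long, lying; a bystander

How it is judged (in metres and radians):
On the way, in this order (a step that is already met when the one before it is completed fails the run):
1. the top tray stands level on the board, let go, with its collars in it (horizontal distance between top_tray and board below 0.05 m and z of top_tray in the frame of board between 0.015 and 0.021 m and angle between top_tray's own z axis and vertical below 0.06 rad and linear speed of top_tray below 0.02 m/s and contact force between the fingers and top_tray below 0.2 N and x of collar0 in the frame of top_tray between -0.092 and 0.092 m and y of collar0 in the frame of top_tray between -0.082 and 0.082 m and z of collar0 in the frame of top_tray between 0.002 and 0.045 m and x of collar1 in the frame of top_tray between -0.092 and 0.092 m and y of collar1 in the frame of top_tray between -0.082 and 0.082 m and z of collar1 in the frame of top_tray between 0.002 and 0.045 m and x of collar2 in the frame of top_tray between -0.092 and 0.092 m and y of collar2 in the frame of top_tray between -0.082 and 0.082 m and z of collar2 in the frame of top_tray between 0.002 and 0.045 m), for 0.2 s.
2. the long handle is lifted out of the middle tray (z of long_handle in the frame of middle_tray above 0.055 m), for 0.05 s.
At the end, for the whole second after the job is handed in: Top tray flat on the board, centre within 50 mm of its centre, let go, collars inside. Long handle at rest in both V-blocks, let go, ends within 4 mm of the true axis, butt within 15 mm of the stop. Other trays within 20 mm of their start, short handle in its tray, bystanders within 30 mm (all of step 1 and x of long_handle_butt in the frame of cradle between -0.07 and -0.052 m and y of long_handle_butt in the frame of cradle between -0.004 and 0.004 m and z of long_handle_butt in the frame of cradle between 0.0355 and 0.0445 m and x of long_handle_ferrule in the frame of cradle between 0.055 and 0.076 m and y of long_handle_ferrule in the frame of cradle between -0.004 and 0.004 m and z of long_handle_ferrule in the frame of cradle between 0.0355 and 0.0445 m and linear speed of long_handle below 0.02 m/s and contact force between the fingers and long_handle below 0.2 N and distance of each of middle_tray, bottom_tray from where it was at the start of the episode below 0.02 m and angle between middle_tray's own z axis and vertical below 0.05 rad and x of short_handle in the frame of middle_tray between -0.092 and 0.092 m and y of short_handle in the frame of middle_tray between -0.082 and 0.082 m and z of short_handle in the frame of middle_tray between 0.002 and 0.03 m); the robot touches nothing.
It fails at once if the top tray is dropped: let go while more than 8 mm above the board (horizontal distance between top_tray and board below 0.15 m and z of top_tray in the frame of board above 0.026 m and contact force between the fingers and top_tray below 0.05 N).
It fails at once if the long handle is dropped: let go over the cradle while more than 10 mm above lying in it (horizontal distance between long_handle and cradle below 0.05 m and z of long_handle in the frame of cradle above 0.0386 m and contact force between the fingers and long_handle below 0.05 N).
It fails at once if a collar is spilled from the top tray (not (x of collar0 in the frame of top_tray between -0.092 and 0.092 m and y of collar0 in the frame of top_tray between -0.082 and 0.082 m and z of collar0 in the frame of top_tray between 0.002 and 0.045 m and x of collar1 in the frame of top_tray between -0.092 and 0.092 m and y of collar1 in the frame of top_tray between -0.082 and 0.082 m and z of collar1 in the frame of top_tray between 0.002 and 0.045 m and x of collar2 in the frame of top_tray between -0.092 and 0.092 m and y of collar2 in the frame of top_tray between -0.082 and 0.082 m and z of collar2 in the frame of top_tray between 0.002 and 0.045 m)).
It fails at once if the rest of the pile is disturbed (shifted over 20 mm or tipped), or the short handle taken out (not (distance of each of middle_tray, bottom_tray from where it was at the start of the episode below 0.02 m and angle between middle_tray's own z axis and vertical below 0.05 rad and x of short_handle in the frame of middle_tray between -0.092 and 0.092 m and y of short_handle in the frame of middle_tray between -0.082 and 0.082 m and z of short_handle in the frame of middle_tray between 0.002 and 0.03 m)).
It fails at once if a bystander on the bench is shifted by more than 30 mm (distance of any of hammer, brush, oil_bottle, tin, punch from where it was at the start of the episode above 0.03 m).
It also fails if it takes over 61 s, if anything falls off the work surface, if the arm or the gripper's body presses on something with over 40 N, if the wrist force passes 120 N, or if a joint passes its speed limit or range.

ROBOT

A 6-joint arm with a two-finger parallel gripper is mounted at the origin on the work surface. World frame = base frame: x ahead of the robot, y to its left, z up, the work surface at z = 0. Lengths are in mm, angles in rad, forces in N, time in s.
With the tool pointing down it reaches from about 350 to 975 mm from the base axis. Payload 7.1 kg.
Tool frame: the origin (TCP) lies at the very end of the fingers, on their centre line; the grasp point (between the pads) lies 19 mm behind it (ctrl.tcp_to_grasp is the distance from the TCP to the grasp point, in mm); z points along the fingers, x is the direction in which the jaws open and shut, and the axes are right-handed (so a half turn about z gives the same grasp; the last joint's range is limited). The gripper opens to 88 mm and grips with 3 to 60 N. Pads are 20 mm wide; open, the fingers measure 115 mm over their backs; the gripper's body (75 mm by 178 mm) begins 61 mm behind the grasp point.
Start: joints at [1.188, 0.423, 1.63, -0, 1.089, -0.019], TCP at [222.36, 584.09, 222.675] pointing down, gripper open.
Joint ranges: [-3, 3], [-0.9, 2.11], [0.09, 2.58], [-1.31, 4.45], [0.11, 2.69], [-2.54, 2.54]. Speed limits (rad/s): [2.39, 2.39, 3.01, 3.14, 3.14, 3.14].

INTERFACE

Orientations are given as a rotation vector (axis times angle).
In Python, from workcell import get_obs, viewer, ctrl, masks_of gives the robot as it stands. The module is installed in compiled form; this text tells all that it offers.
- The arm moves only by the shell command python3 -m inch 'ROWS'. ROWS is JSON, a list of rows, each an object of numbers: "tx", "ty", "tz": the shift along the tool's x, y, z in cm; "ax", "ay", "az": the turn, a rotation vector about the tool's x, y, z in degrees; "jaw": the opening, from 0 (shut) to 1 (fully open). In form: [{"tx": .., "ty": .., "tz": .., "ax": .., "ay": .., "az": .., "jaw": ..}, ...]. A call has 1 to 12 rows; each row shifts and turns the commanded pose from where the row before left it, along the tool's axes as they then stand; what a row does not reach is not made up. A row lasts 1/8 s, in which the tool goes at most 62.5 mm and 10.7 degrees, less where a joint would pass 70% of its speed; a pose out of reach is approached as far as the arm can. A call is refused whole if a number of a shift passes 6.25 or a number of a turn 10.7, either way. A call with a gripper value outside its range is refused whole. The fingers move at their own pace and stop on an object; the grip force is fixed at half the most. Time passes only in rows, so rows that do not move let the fingers close. It gives the time, the measured TCP pose, the force and the opening at its end, in the units of the state.
- get_obs(): the state, without advancing time (a new reading comes with each control period).
- viewer.get_image(name): name is "scene" or "side" or "wrist"; returns (picture, depth): 480x640x3 uint8, red, green, blue; 480x640 float32, mm along the optical axis (not along the pixel's ray), 0 where there is no reading.
- viewer.get_calibration(name): a dict with "fx", "fy", "cx", "cy" (pixels), "rvec" (rotation vector, rad) and "tvec" (3), from world to camera coordinates, as OpenCV has them. Camera axes: x right, y down, z forward; pixel columns grow to the right and rows downward; lengths in mm; the calibration is good to about 2 mm. A picture is of the moment at which its call begins: read the wrist's pose just before it. get_calibration takes no time and is no camera call; for the wrist camera it gives the pose at the moment of the call.
- ctrl.close_job(): hands the job in, once; it reports no verdict.
Trained networks look in the newest picture that a camera, given by its name, has taken for a name from the list of things; names that differ only in an ending like _2 or _b are one class to them, and where a whole thing is asked for, a point or a joint stands for the part that bears it (a point fixed in the world has none). Each returns a list of dicts, best first, with "score" (0 to 1); they miss things now and then, are a little off and sometimes report something else, mostly with a low value. They report only what shows in the picture. A call takes as long as a camera call.
- masks_of(camera, thing): "pixels" (480x640 bool, what is visible of it) and "location" ([column, row] in pixels, amid what is visible of it).
The state is a dict: "t": time; "qpos": joint angles; "qvel": joint speeds; "joint_torque": joint torques, N m; "ee_pos": TCP position; "orientation": TCP orientation; "ft_force": force on the tool from outside, world axes, zero at the start; "moment": the same for the moment, N m; "width": finger opening in mm.
Only numpy, scipy, OpenCV 4.12 (cv2) and the standard library are available. Lean on these libraries where they do the work, as an engineer would, in place of code of your own. Each camera call takes 0.05 s, during which the arm holds its last target. There are 200 camera calls.

## Working session

There is one attempt and no reset: what is moved stays moved. The work goes in short steps, Python scripts to look and compute and a shell command to move; the robot and the scene stay as the last step left them, time stands still between calls to the robot, and variables do not carry over. Pictures are saved under pics/ and viewed, about 8 in all and at most 12, crops included, and the job is handed in when it is done.

```bash
mkdir -p pics; cat > h.py <<'E'
import numpy as np, cv2
from workcell import get_obs, viewer, ctrl, masks_of
def cloud(name):
    c=viewer.get_calibration(name); im,d=viewer.get_image(name)
    R=cv2.Rodrigues(np.array(c["rvec"],float))[0]; t=np.array(c["tvec"],float).ravel()
    v,u=np.mgrid[:480,:640]
    P=np.stack([(u-c["cx"])/c["fx"]*d,(v-c["cy"])/c["fy"]*d,d],-1)
    W=(P-t)@R
    W[d<=0]=np.nan
    return im,d,W
def save(n,im): cv2.imwrite("pics/"+n,im[:,:,::-1])
E
python3 - <<'E'
from h import *
o=get_obs(); print(o)
for n in("scene","side"):
    im,d,W=cloud(n); save(n+".png",im); np.save(n+".npy",W)
    for th in("top_tray","board","cradle","long_handle","web_top","collar0","tin","oil_bottle","hammer","cradle_stop"):
        for m in masks_of(n,th)[:3]:
            p=W[m["pixels"]]; p=p[~np.isnan(p[:,0])]
            print(n,th,round(m["score"],2),np.round(m["location"]),np.round(np.median(p,0)),np.round(np.percentile(p,2,0)),np.round(np.percentile(p,98,0)))
E
```

```text
{'t': 0.0, 'qpos': array([ 1.18799963e+00,  4.23847648e-01,  1.63067218e+00, -2.49649050e-05,
        1.08859610e+00, -1.90093253e-02]), 'qvel': array([-8.12720007e-05,  8.45876818e-04, -2.07566284e-04, -7.15600360e-04,
        4.54390299e-04, -1.18954519e-04]), 'joint_torque': array([ 9.28307441e-05, -5.44616747e+01, -2.73678178e+01,  6.45308825e-02,
        2.25404813e-02, -1.10805875e-04]), 'ee_pos': array([222.168124  , 583.59330376, 221.90444668]), 'orientation': array([ 2.58591782e+00,  1.78247954e+00, -1.97582864e-03]), 'ft_force': array([ 0.99699039, -0.06377756, -0.41349833]), 'moment': array([ 0.02973374, -0.01316153,  0.0030645 ]), 'width': 87.56685596189753}
scene top_tray 0.95 [320. 238.] [528. -24. 116.] [ 433. -113.   95.] [637.  73. 140.]
scene board 0.85 [188. 343.] [ 450. -389.   18.] [ 308. -493.    7.] [ 568. -273.   23.]
scene cradle 0.87 [379. 197.] [471. 306.  24.] [422. 268.   2.] [512. 414.  63.]
scene cradle 0.2 [320. 238.] [528. -22. 116.] [ 430. -113.   91.] [637.  79. 140.]
scene long_handle 0.35 [441. 235.] [692. 308.  17.] [618. 277.   2.] [788. 328.  2
[... 1471 characters left out ...]
70.  20. 101.] [591.  55. 118.]
side collar0 0.5 [351. 246.] [597. -54. 115.] [587. -64. 103.] [609. -39. 118.]
side tin 0.73 [382. 225.] [727.  42.  63.] [700.  28.   3.] [763.  90.  78.]
side oil_bottle 0.88 [351. 200.] [689. 173.  57.] [670. 162.  13.] [709. 194.  88.]
side oil_bottle 0.65 [324. 290.] [513. -99.  27.] [ 426. -113.    5.] [636.  42.  49.]
side oil_bottle 0.49 [318. 242.] [529. -23. 113.] [ 429. -112.   93.] [631.  76. 137.]
side hammer 0.82 [394. 312.] [ 642. -196.   21.] [ 565. -243.   -2.] [ 812. -161.   26.]
side hammer 0.16 [256. 198.] [457. 325.  18.] [409. 269.  -2.] [510. 420.  60.]
side cradle_stop 0.91 [256. 199.] [457. 317.  19.] [411. 269.  -0.] [508. 408.  60.]
```

View pics/scene.png

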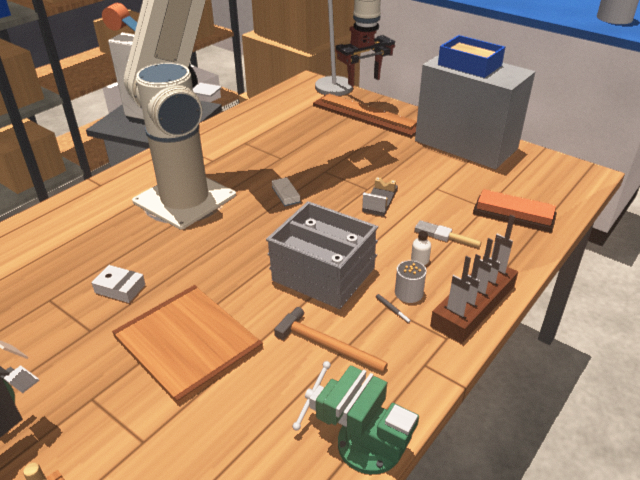

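View pics/side.png

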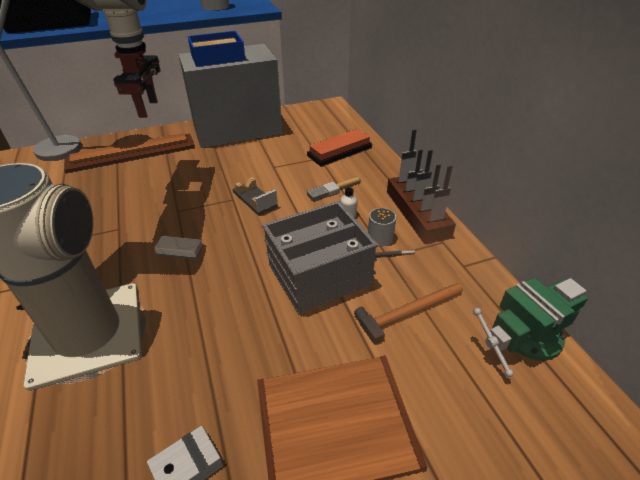

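The scene picture shows the pile at about (322,255), the board at (188,343), the cradle at (380,195) with its stop plate facing the pile, and the collars in the top tray. The side picture agrees. Next I fit the poses.

```bash
cat > fit.py <<'E'
from h import *
def rect(P):
    r=cv2.minAreaRect(P[:,:2].astype(np.float32)); return np.round(r[0],1),np.round(r[1],1),round(r[2],1)
def sel(W,x0,x1,y0,y1,z0,z1):
    P=W.reshape(-1,3); P=P[~np.isnan(P[:,0])]
    lo=np.array([x0,y0,z0]);hi=np.array([x1,y1,z1])
    return P[((P>lo)&(P<hi)).all(1)]
E
python3 - <<'E'
from fit import *
for n in("scene","side"):
    W=np.load(n+".npy")
    P=sel(W,400,670,-150,110,133,145); print(n,"rim",rect(P),np.median(P[:,2]),len(P))
    P=sel(W,270,600,-520,-240,14,24); print("board",rect(P),np.median(P[:,2]))
    P=sel(W,380,560,240,440,50,75); print("stop",rect(P),P.mean(0).round(1),P[:,2].max())
    P=sel(W,380,560,240,440,28,45); print("V",rect(P),P.mean(0).round(1))
    P=sel(W,380,560,240,440,8,70); print("crad",rect(P),P.mean(0).round(1))
    # web: rim-level pts in interior
    P=sel(W,450,620,-70,30,126,145); print("web",rect(P),np.median(P[:,2]),len(P), np.polyfit(P[:,0],P[:,1],1))
E
```

```text
scene rim (array([532.1, -17.6]), array([205.3, 189.7]), 6.6) 136.90834517399495 1215
board (array([ 442.3, -355.1]), array([270.4, 278. ]), 82.1) 18.618388073910968
stop (array([481.9, 279.7]), array([65.4, 21.6]), 17.1) [481.9 278.3  58.4] 68.03030809740179
V (array([464.7, 338.5]), array([ 66.4, 140.1]), 17.4) [467.9 329.7  36.3]
crad (array([460.4, 345.9]), array([ 68. , 162.7]), 18.2) [469.8 327.1  29.8]
web (array([535.9, -17.4]), array([170.3,  19.1]), 7.9) 133.0229975868955 360 [  0.1177592  -81.97673973]
side rim (array([530.4, -14.8]), array([203.7, 187.2]), 6.8) 135.77080492451012 1177
board (array([ 441.9, -353.9]), array([268.6, 272.9]), 81.9) 16.786774385524886
stop (array([479.2, 282.2]), array([67.4, 14.3]), 18.9) [478.8 280.2  57. ] 63.081303284043436
V (array([461.8, 339.1]), array([ 65.2, 139.5]), 16.7) [460.  329.7  36.2]
crad (array([457.5, 346.3]), array([ 68.2, 155. ]), 18.4) [459.1 329.3  27.5]
web (array([538.9, -15.2]), array([177.9,  40.1]), 17.2) 131.80645894757146 409 [  0.15551507 -99.01691304]
```

```bash
python3 -m inch '[{"tz":-4,"az":-9.2},{"tz":-4,"az":-9.2},{"tz":-2,"az":-9.1},{}]'; python3 -m inch '[{"tx":-5.2,"ty":1.9},{"tx":-5.2,"ty":1.9},{"tx":-5.2,"ty":1.9},{"tx":-5.2,"ty":1.9},{"tx":-5.2,"ty":1.9},{"tx":-5.2,"ty":1.9},{"tx":-5.2,"ty":1.9},{"tx":-5.2,"ty":1.9},{"tx":-5.2,"ty":1.9},{"tx":-5.2,"ty":2},{"tx":-5.2,"ty":2},{}]'; python3 -m inch '[{"tx":-3,"ty":1.2},{"tx":-3,"ty":1.2},{}]'
python3 - <<'E'
from fit import *
from scipy.spatial.transform import Rotation as R
o=get_obs(); print(o["t"],o["ee_pos"].round(1),R.from_rotvec(o["orientation"]).as_matrix().round(3)[:,0],o["width"])
im,d,W=cloud("wrist"); save("w1.png",im)
P=sel(W,400,670,-150,110,134,145); print("rim",rect(P),np.median(P[:,2]),len(P))
P=sel(W,450,620,-70,30,128,145); print("web",rect(P),np.median(P[:,2]),len(P),P.mean(0))
for n in("scene","side"):
    im,d,W=cloud(n)
    m=masks_of(n,"board")[0]
    p=W[m["pixels"]];p=p[~np.isnan(p[:,0])]; p=p[(p[:,2]>12)&(p[:,2]<24)]
    print(rect(p),np.median(p[:,2]))
E
```

```text
1.1 [222.4 584.1 222.7] [0.356 0.935 0.   ] 87.86268248169645
rim (array([0., 0.]), array([0., 0.]), 0.0) nan 0
web (array([0., 0.]), array([0., 0.]), 0.0) nan 0 [nan nan nan]
(array([ 434.3, -377.6]), array([222.1, 267.4]), 82.0) 18.522594305354932
(array([ 432.5, -375.6]), array([221.5, 260.5]), 81.8) 16.747499760661547$[0]: bad value
$[0]: bad value
$[0]: bad value
  return _methods._mean(a, axis=axis, dtype=dtype,
  ret = ret.dtype.type(ret / rcount)
<stdin>:6: RuntimeWarning: Mean of empty slice.
  ret = um.true_divide(
```

View pics/w1.png

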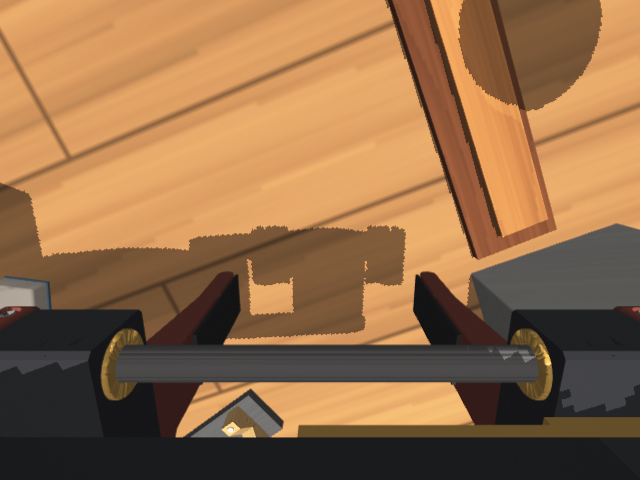

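The wrist picture shows only bench and open fingers: the rows were refused because every key must be given. I repeat them in full.

```bash
python3 -m inch '[{"tx":0,"ty":0,"tz":-4,"ax":0,"ay":0,"az":-9.2,"jaw":1},{"tx":0,"ty":0,"tz":-4,"ax":0,"ay":0,"az":-9.2,"jaw":1},{"tx":0,"ty":0,"tz":-2,"ax":0,"ay":0,"az":-9.1,"jaw":1},{"tx":0,"ty":0,"tz":0,"ax":0,"ay":0,"az":0,"jaw":1}]'
python3 -m inch '[{"tx":-5.2,"ty":1.9,"tz":0,"ax":0,"ay":0,"az":0,"jaw":1},{"tx":-5.2,"ty":1.9,"tz":0,"ax":0,"ay":0,"az":0,"jaw":1},{"tx":-5.2,"ty":1.9,"tz":0,"ax":0,"ay":0,"az":0,"jaw":1},{"tx":-5.2,"ty":1.9,"tz":0,"ax":0,"ay":0,"az":0,"jaw":1},{"tx":-5.2,"ty":1.9,"tz":0,"ax":0,"ay":0,"az":0,"jaw":1},{"tx":-5.2,"ty":1.9,"tz":0,"ax":0,"ay":0,"az":0,"jaw":1},{"tx":-5.2,"ty":1.9,"tz":0,"ax":0,"ay":0,"az":0,"jaw":1},{"tx":-5.2,"ty":1.9,"tz":0,"ax":0,"ay":0,"az":0,"jaw":1},{"tx":-5.2,"ty":1.9,"tz":0,"ax":0,"ay":0,"az":0,"jaw":1},{"tx":-5.2,"ty":2,"tz":0,"ax":0,"ay":0,"az":0,"jaw":1},{"tx":-5.2,"ty":2,"tz":0,"ax":0,"ay":0,"az":0,"jaw":1}]'
python3 -m inch '[{"tx":-3,"ty":1.2,"tz":0,"ax":0,"ay":0,"az":0,"jaw":1},{"tx":-3,"ty":1.2,"tz":0,"ax":0,"ay":0,"az":0,"jaw":1},{"tx":0,"ty":0,"tz":0,"ax":0,"ay":0,"az":0,"jaw":1},{"tx":0,"ty":0,"tz":0,"ax":0,"ay":0,"az":0,"jaw":1}]'
cat > look.py <<'E'
from fit import *
import sys
from scipy.spatial.transform import Rotation as R
o=get_obs(); M=R.from_rotvec(o["orientation"]).as_matrix(); print(round(o["t"],2),o["ee_pos"].round(1),"toolx ang",np.degrees(np.arctan2(M[1,0],M[0,0])).round(2),"tilt",np.degrees(np.arccos(-M[2,2])).round(2),o["width"].round(1),o["ft_force"].round(1))
E
python3 - <<'E'
from look import *
im,d,W=cloud("wrist"); save("w2.png",im); np.save("w2.npy",W)
P=sel(W,400,670,-150,110,134,145); print("rim",rect(P),np.median(P[:,2]),len(P))
P=sel(W,450,620,-60,30,129,145); print("web",rect(P),np.median(P[:,2]),len(P),P.mean(0),np.degrees(np.arctan(np.polyfit(P[:,0],P[:,1],1)[0])))
E
```

```text
t: 1.85
ee_pos: [222.7, 584.9, 324.4]
orientation: [-2.09, -2.344, -0.005]
ft_force: [-0.9, 0.2, -0.2]
width: 87.7
t: 3.22
ee_pos: [498.2, 38.6, 321.4]
orientation: [-2.093, -2.341, 0.002]
ft_force: [0.4, 0.7, -0.1]
width: 87.8
t: 3.72
ee_pos: [528.2, -16.0, 321.6]
orientation: [-2.09, -2.343, 0.002]
ft_force: [-0.4, -0.4, 0.9]
width: 87.8Traceback (most recent call last):
  File "<stdin>", line 1, in <module>
  File "look.py", line 4, in <module>
    o=get_obs(); M=R.from_rotvec(o["orientation"]).as_matrix(); print(round(o["t"],2),o["ee_pos"].round(1),"toolx ang",np.degrees(np.arctan2(M[1,0],M[0,0])).round(2),"tilt",np.degrees(np.arccos(-M[2,2])).round(2),o["width"].round(1),o["ft_force"].round(1))
                                                                                                                                                                                                                     ^^^^^^^^^^^^^^^^
AttributeError: 'float' object has no attribute 'round'
```

```bash
sed -i 's/o\["width"\].round(1)/round(o["width"],1)/' look.py
python3 - <<'E'
from look import *
im,d,W=cloud("wrist"); save("w2.png",im); np.save("w2.npy",W)
P=sel(W,400,670,-150,110,134,145); print("rim",rect(P),np.median(P[:,2]),len(P))
P=sel(W,450,620,-60,30,129,145); print("web",rect(P),np.median(P[:,2]),len(P),P.mean(0),np.degrees(np.arctan(np.polyfit(P[:,0],P[:,1],1)[0])))
E
```

```text
3.73 [528.2 -16.  321.6] toolx ang 96.54 tilt 0.12 87.8 [-0.4 -0.4  0.9]
rim (array([532.6, -14.8]), array([202.1, 183.1]), 6.6) 136.47742176649086 6742
web (array([539. , -13.5]), array([178.4,  38.1]), 16.1) 132.79502038271022 1882 [530.38291543 -14.90985003 132.78976625] 7.277775519882495
```

View pics/w2.png

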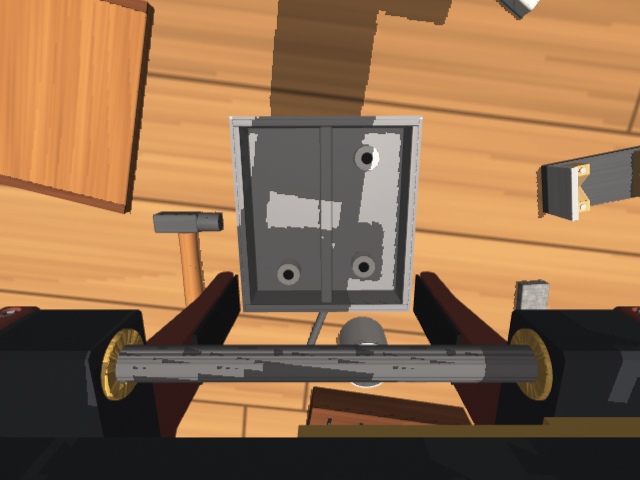

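The wrist picture shows the web lined up with the tool along column 326, with collars at (367,158), (288,274) and (364,267), all clear of the fingers. I go down on the web.

```bash

python3 -m inch '[{"tx":0.08,"ty":0.4,"tz":4,"ax":0,"ay":0,"az":0,"jaw":1},{"tx":0,"ty":0,"tz":5,"ax":0,"ay":0,"az":0,"jaw":1},{"tx":0,"ty":0,"tz":5,"ax":0,"ay":0,"az":0,"jaw":1},{"tx":0,"ty":0,"tz":4,"ax":0,"ay":0,"az":0,"jaw":1},{"tx":0,"ty":0,"tz":2,"ax":0,"ay":0,"az":0,"jaw":1},{"tx":0,"ty":0,"tz":1,"ax":0,"ay":0,"az":0,"jaw":1},{"tx":0,"ty":0,"tz":0.5,"ax":0,"ay":0,"az":0,"jaw":1},{"tx":0,"ty":0,"tz":0,"ax":0,"ay":0,"az":0,"jaw":1}]'
python3 -c "from look import *"
python3 -m inch '[{"tx":0,"ty":0,"tz":0,"ax":0,"ay":0,"az":0,"jaw":0.5},{"tx":0,"ty":0,"tz":0,"ax":0,"ay":0,"az":0,"jaw":0.3},{"tx":0,"ty":0,"tz":0,"ax":0,"ay":0,"az":0,"jaw":0},{"tx":0,"ty":0,"tz":0,"ax":0,"ay":0,"az":0,"jaw":0},{"tx":0,"ty":0,"tz":0,"ax":0,"ay":0,"az":0,"jaw":0},{"tx":0,"ty":0,"tz":0,"ax":0,"ay":0,"az":0,"jaw":0}]'
```

```text
t: 4.78
ee_pos: [533.2, -14.9, 108.2]
orientation: [2.088, 2.346, 0.001]
ft_force: [-0.3, 0.4, 0.3]
width: 87.3
4.78 [533.2 -14.9 108.2] toolx ang 96.67 tilt 0.04 87.3 [-0.3  0.4  0.3]
t: 5.52
ee_pos: [532.9, -15.2, 107.6]
orientation: [-2.089, -2.347, 0.0]
ft_force: [-0.4, 0.0, 0.6]
width: 31.3
```

```bash

python3 -m inch '[{"tx":0,"ty":0,"tz":0,"ax":0,"ay":0,"az":0,"jaw":0},{"tx":0,"ty":0,"tz":0,"ax":0,"ay":0,"az":0,"jaw":0},{"tx":0,"ty":0,"tz":0,"ax":0,"ay":0,"az":0,"jaw":0},{"tx":0,"ty":0,"tz":0,"ax":0,"ay":0,"az":0,"jaw":0},{"tx":0,"ty":0,"tz":-0.3,"ax":0,"ay":0,"az":0,"jaw":0},{"tx":0,"ty":0,"tz":-0.5,"ax":0,"ay":0,"az":0,"jaw":0},{"tx":0,"ty":0,"tz":-1,"ax":0,"ay":0,"az":0,"jaw":0},{"tx":0,"ty":0,"tz":-1.5,"ax":0,"ay":0,"az":0,"jaw":0},{"tx":0,"ty":0,"tz":-1.5,"ax":0,"ay":0,"az":0,"jaw":0},{"tx":0,"ty":0,"tz":-1.2,"ax":0,"ay":0,"az":0,"jaw":0},{"tx":0,"ty":0,"tz":0,"ax":0,"ay":0,"az":0,"jaw":0}]'
python3 - <<'E'
from look import *
im,d,W=cloud("scene"); save("s2.png",im[100:400,150:550])
P=sel(W,400,670,-150,110,180,205); print(len(P),rect(P),np.median(P[:,2]))
E
```

```text
t: 6.9
ee_pos: [533.7, -15.2, 169.1]
orientation: [2.087, 2.345, 0.003]
ft_force: [0.1, 0.7, -5.5]
width: 11.9
6.9 [533.7 -15.2 169.1] toolx ang 96.65 tilt 0.15 11.9 [ 0.1  0.7 -5.5]
2024 (array([533.1, -17.6]), array([206.7, 187.6]), 6.7) 194.38718516030568
```

View pics/s2.png

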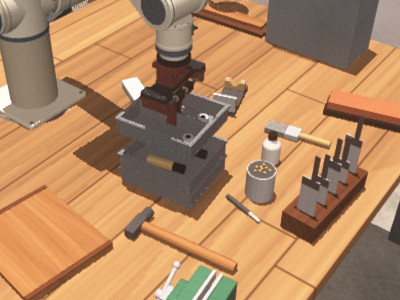

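The picture shows the tray off the pile, level, collars in, and a handle visible below in the second tray. I carry it to the board.

```bash

python3 -m inch '[{"tx":-1,"ty":-0.41,"tz":0,"ax":0,"ay":0,"az":0,"jaw":0},{"tx":-2.5,"ty":-1.02,"tz":0,"ax":0,"ay":0,"az":0,"jaw":0},{"tx":-4,"ty":-1.64,"tz":0,"ax":0,"ay":0,"az":0,"jaw":0},{"tx":-5,"ty":-2.04,"tz":0,"ax":0,"ay":0,"az":0,"jaw":0},{"tx":-5,"ty":-2.04,"tz":0,"ax":0,"ay":0,"az":0,"jaw":0},{"tx":-5,"ty":-2.04,"tz":0,"ax":0,"ay":0,"az":0,"jaw":0},{"tx":-5,"ty":-2.04,"tz":0,"ax":0,"ay":0,"az":0,"jaw":0},{"tx":-4,"ty":-1.64,"tz":0,"ax":0,"ay":0,"az":0,"jaw":0},{"tx":-2.2,"ty":-0.9,"tz":0,"ax":0,"ay":0,"az":0,"jaw":0},{"tx":-1,"ty":-0.42,"tz":0,"ax":0,"ay":0,"az":0,"jaw":0},{"tx":0,"ty":0,"tz":0,"ax":0,"ay":0,"az":0,"jaw":0}]'
python3 -m inch '[{"tx":0,"ty":0,"tz":0,"ax":0,"ay":0,"az":2.5,"jaw":0},{"tx":0,"ty":0,"tz":1,"ax":0,"ay":0,"az":4.9,"jaw":0},{"tx":0,"ty":0,"tz":2,"ax":0,"ay":0,"az":4.9,"jaw":0},{"tx":0,"ty":0,"tz":3,"ax":0,"ay":0,"az":2.4,"jaw":0},{"tx":0,"ty":0,"tz":2,"ax":0,"ay":0,"az":0,"jaw":0},{"tx":0,"ty":0,"tz":1,"ax":0,"ay":0,"az":0,"jaw":0},{"tx":0,"ty":0,"tz":0,"ax":0,"ay":0,"az":0,"jaw":0},{"tx":0,"ty":0,"tz":0,"ax":0,"ay":0,"az":0,"jaw":0}]'
python3 - <<'E'
from look import *
for n in("scene","side"):
    im,d,W=cloud(n)
    P=sel(W,270,600,-520,-240,95,120); print(len(P),rect(P),np.median(P[:,2]))
    p=sel(W,270,600,-520,-220,14,22); print(rect(p))
save("sd3.png",im[280:480,200:500])
E
```

```text
t: 8.32
ee_pos: [431.6, -376.3, 167.1]
orientation: [-2.089, -2.345, -0.0]
ft_force: [0.0, 0.7, -5.6]
width: 11.9
t: 9.32
ee_pos: [432.8, -376.5, 78.5]
orientation: [2.37, 2.06, 0.0]
ft_force: [-0.0, 0.0, -4.7]
width: 11.9
9.32 [ 432.8 -376.5   78.5] toolx ang 81.98 tilt 0.07 11.9 [-0.   0.  -4.7]
1765 (array([ 432. , -376.8]), array([184.5, 207.5]), 82.0) 107.00367906457147
(array([ 444.2, -344.8]), array([302.4, 265.6]), 79.0)
3247 (array([ 430.4, -374.3]), array([184.5, 202.5]), 81.9) 106.30171256581956
(array([ 438.9, -341.1]), array([285.6, 269.3]), 79.2)
```

View pics/sd3.png

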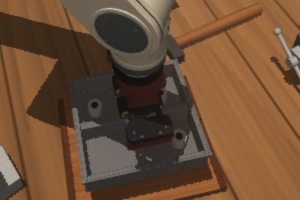

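The crop shows the tray squarely over the board, collars inside. I lower it, slowly at the end.

```bash

python3 -m inch '[{"tx":0,"ty":0,"tz":1.5,"ax":0,"ay":0,"az":0,"jaw":0},{"tx":0,"ty":0,"tz":1.2,"ax":0,"ay":0,"az":0,"jaw":0},{"tx":0,"ty":0,"tz":0.6,"ax":0,"ay":0,"az":0,"jaw":0},{"tx":0,"ty":0,"tz":0.3,"ax":0,"ay":0,"az":0,"jaw":0},{"tx":0,"ty":0,"tz":0.1,"ax":0,"ay":0,"az":0,"jaw":0},{"tx":0,"ty":0,"tz":0,"ax":0,"ay":0,"az":0,"jaw":0}]'
python3 -m inch '[{"tx":0,"ty":0,"tz":0.15,"ax":0,"ay":0,"az":0,"jaw":0},{"tx":0,"ty":0,"tz":0.15,"ax":0,"ay":0,"az":0,"jaw":0},{"tx":0,"ty":0,"tz":0,"ax":0,"ay":0,"az":0,"jaw":0}]'
```

```text
t: 10.18
ee_pos: [432.3, -376.4, 40.8]
orientation: [2.372, 2.06, 0.0]
ft_force: [-0.6, -0.1, -5.4]
width: 11.9
t: 10.55
ee_pos: [432.2, -376.3, 37.7]
orientation: [2.372, 2.06, 0.0]
ft_force: [-0.0, -0.0, -6.3]
width: 11.7
```

```bash

python3 -m inch '[{"tx":0,"ty":0,"tz":0.1,"ax":0,"ay":0,"az":0,"jaw":0},{"tx":0,"ty":0,"tz":0.05,"ax":0,"ay":0,"az":0,"jaw":0},{"tx":0,"ty":0,"tz":0,"ax":0,"ay":0,"az":0,"jaw":0}]'
```

```text
t: 10.92
ee_pos: [432.2, -376.3, 37.6]
orientation: [2.372, 2.06, 0.0]
ft_force: [-3.8, 3.2, 11.4]
width: 11.6
```

Contact at the expected height. I release, rise, and check.

```bash

python3 -m inch '[{"tx":0,"ty":0,"tz":0,"ax":0,"ay":0,"az":0,"jaw":0.2},{"tx":0,"ty":0,"tz":0,"ax":0,"ay":0,"az":0,"jaw":0.5},{"tx":0,"ty":0,"tz":0,"ax":0,"ay":0,"az":0,"jaw":0.8},{"tx":0,"ty":0,"tz":0,"ax":0,"ay":0,"az":0,"jaw":0.8},{"tx":0,"ty":0,"tz":0,"ax":0,"ay":0,"az":0,"jaw":0.8},{"tx":0,"ty":0,"tz":0,"ax":0,"ay":0,"az":0,"jaw":0.8}]'
python3 -m inch '[{"tx":0,"ty":0,"tz":-1,"ax":0,"ay":0,"az":0,"jaw":0.8},{"tx":0,"ty":0,"tz":-3,"ax":0,"ay":0,"az":0,"jaw":0.8},{"tx":0,"ty":0,"tz":-6,"ax":0,"ay":0,"az":0,"jaw":1},{"tx":0,"ty":0,"tz":-6,"ax":0,"ay":0,"az":0,"jaw":1},{"tx":0,"ty":0,"tz":-6,"ax":0,"ay":0,"az":0,"jaw":1},{"tx":0,"ty":0,"tz":-6,"ax":0,"ay":0,"az":0,"jaw":1},{"tx":0,"ty":0,"tz":0,"ax":0,"ay":0,"az":0,"jaw":1}]'
python3 - <<'E'
from look import *
im,d,W=cloud("wrist")
P=sel(W,270,600,-520,-240,64,75); print("rim",len(P),rect(P),np.median(P[:,2]))
for n in("scene","side"):
    im,d,W=cloud(n)
    P=sel(W,270,600,-520,-240,60,75); print("rim",len(P),rect(P),np.median(P[:,2]),np.linalg.lstsq(np.c_[P[:,:2]-P[:,:2].mean(0),np.ones(len(P))],P[:,2],rcond=None)[0])
    for m in masks_of(n,"long_handle")[:3]+masks_of(n,"short_handle")[:3]:
        p=W[m["pixels"]];p=p[~np.isnan(p[:,0])]; print(n,round(m["score"],2),m["location"],rect(p),np.median(p,0).round())
E
```

```text
t: 11.68
ee_pos: [432.2, -376.3, 36.1]
orientation: [-2.372, -2.06, 0.0]
ft_force: [0.1, -0.2, -1.1]
width: 64.1
t: 12.55
ee_pos: [434.1, -378.0, 322.5]
orientation: [2.364, 2.053, 0.002]
ft_force: [-0.4, 0.2, -0.5]
width: 87.7
12.55 [ 434.1 -378.   322.5] toolx ang 81.96 tilt 0.63 87.7 [-0.4  0.2 -0.5]
rim 4842 (array([ 431.4, -374.4]), array([182.4, 201.2]), 82.0) 66.44170501805165
rim 1889 (array([ 429.3, -375.5]), array([185. , 211.8]), 81.8) 66.59278272626268 [ 2.26117927e-03 -2.99668836e-03  6.63404579e+01]
scene 0.77 [335.1, 247.6] (array([533.3,  20.9]), array([126.9,  30.7]), 13.3) [537.  19.  71.]
scene 0.86 [317.2, 264.4] (array([538.9, -57.5]), array([100.7,  79.6]), 13.4) [542. -56.  71.]
scene 0.73 [407.1, 280.5] (array([721. ,  97.6]), array([ 70.6, 155. ]), 24.3) [746.  43.  62.]
rim 3271 (array([ 429.8, -374.1]), array([183.9, 202.4]), 81.9) 65.45266820848775 [-2.04965269e-03 -2.38108592e-03  6.50458247e+01]
side 0.72 [295.9, 401.0] (array([ 373.8, -324.9]), array([24.1, 25.9]), 2.8) [ 374. -329.   45.]
side 0.44 [300.2, 250.0] (array([ 440.7, -143.8]), array([365.6,  52.8]), 72.1) [489.  12.  69.]
side 0.68 [314.8, 274.4] (array([499.2, -58.5]), array([17.9, 25.8]), 6.9) [498. -63.  69.]
```

```bash

python3 -m inch '[{"tx":3,"ty":0.4,"tz":0,"ax":0,"ay":0,"az":0,"jaw":1},{"tx":6,"ty":0.7,"tz":0,"ax":0,"ay":0,"az":0,"jaw":1},{"tx":6,"ty":0.7,"tz":0,"ax":0,"ay":0,"az":0,"jaw":1},{"tx":6,"ty":0.7,"tz":0,"ax":0,"ay":0,"az":0,"jaw":1},{"tx":6,"ty":0.7,"tz":0,"ax":0,"ay":0,"az":0,"jaw":1},{"tx":6,"ty":0.7,"tz":0,"ax":0,"ay":0,"az":0,"jaw":1},{"tx":4.8,"ty":0.8,"tz":0,"ax":0,"ay":0,"az":0,"jaw":1},{"tx":0,"ty":0,"tz":0,"ax":0,"ay":0,"az":-7.5,"jaw":1},{"tx":0,"ty":0,"tz":0,"ax":0,"ay":0,"az":-7.5,"jaw":1},{"tx":0,"ty":0,"tz":0,"ax":0,"ay":0,"az":0,"jaw":1},{"tx":0,"ty":0,"tz":0,"ax":0,"ay":0,"az":0,"jaw":1}]'
cat > hand.py <<'E'
from look import *
im,d,W=cloud("wrist"); save(sys.argv[1],im)
P=sel(W,380,690,-160,120,91,99); print("rim",rect(P),np.median(P[:,2]),len(P))
for th in("long_handle","short_handle"):
    for m in masks_of("wrist",th)[:2]:
        p=W[m["pixels"]];p=p[~np.isnan(p[:,0])]; q=p[abs(p[:,2]-np.percentile(p[:,2],90))<4]
        print(th,round(m["score"],2),np.round(m["location"]),rect(p),"top",rect(q),np.median(q,0).round(1))
p=sel(W,380,560,240,440,28,66); print("cradle",rect(p),len(p))
E
python3 hand.py w3.png
```

```text
t: 14.28
ee_pos: [531.4, -8.7, 315.6]
orientation: [-2.085, -2.349, 0.001]
ft_force: [-0.5, 0.3, -0.5]
width: 87.9
14.28 [531.4  -8.7 315.6] toolx ang 96.8 tilt 0.06 87.9 [-0.5  0.3 -0.5]
rim (array([533.5, -13.8]), array([201.2, 182.3]), 6.8) 92.57421881950756 5119
long_handle 0.57 [355. 209.] (array([534.5,  27.6]), array([131. ,  24.6]), 11.4) top (array([531.9,  25.2]), array([124.9,  20.1]), 10.7) [528.   25.1  73.5]
short_handle 0.94 [292. 210.] (array([539.4, -48.8]), array([96.3, 23.8]), 11.5) top (array([538.8, -48.8]), array([95. , 18.4]), 13.5) [536.9 -49.3  73.5]
short_handle 0.7 [354. 210.] (array([535.8,  26.9]), array([133.5,  25. ]), 11.7) top (array([532.1,  25.3]), array([124.4,  20.1]), 10.7) [528.3  25.1  73.5]
cradle (array([476.3, 295.7]), array([66.2, 38.3]), 18.2) 1694
```

View pics/w3.png

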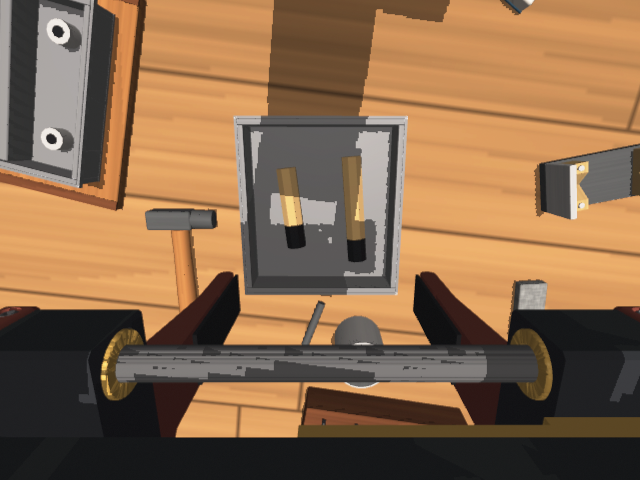

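The wrist picture shows the long handle right at (355,209) and the short one left at (292,210), with both ferrules towards +x (down in the picture). The nets' first choices agree, at 125 mm and 95 mm. For the last joint's range I grip with the tool half-turned (tool x about -79°), so I turn now.

```bash

python3 -m inch '[{"tx":0,"ty":0,"tz":0,"ax":0,"ay":0,"az":10.4,"jaw":1},{"tx":0,"ty":0,"tz":0,"ax":0,"ay":0,"az":10.4,"jaw":1},{"tx":0,"ty":0,"tz":0,"ax":0,"ay":0,"az":10.4,"jaw":1},{"tx":0,"ty":0,"tz":0,"ax":0,"ay":0,"az":10.4,"jaw":1},{"tx":0,"ty":0,"tz":0,"ax":0,"ay":0,"az":10.4,"jaw":1},{"tx":0,"ty":0,"tz":0,"ax":0,"ay":0,"az":10.4,"jaw":1},{"tx":0,"ty":0,"tz":0,"ax":0,"ay":0,"az":10.4,"jaw":1},{"tx":0,"ty":0,"tz":0,"ax":0,"ay":0,"az":10.4,"jaw":1},{"tx":0,"ty":0,"tz":0,"ax":0,"ay":0,"az":10.4,"jaw":1},{"tx":0,"ty":0,"tz":0,"ax":0,"ay":0,"az":10.4,"jaw":1},{"tx":0,"ty":0,"tz":0,"ax":0,"ay":0,"az":10.4,"jaw":1},{"tx":0,"ty":0,"tz":0,"ax":0,"ay":0,"az":10.4,"jaw":1}]'
python3 -m inch '[{"tx":0,"ty":0,"tz":0,"ax":0,"ay":0,"az":10.4,"jaw":1},{"tx":0,"ty":0,"tz":0,"ax":0,"ay":0,"az":10.4,"jaw":1},{"tx":0,"ty":0,"tz":0,"ax":0,"ay":0,"az":10.4,"jaw":1},{"tx":0,"ty":0,"tz":0,"ax":0,"ay":0,"az":10.4,"jaw":1},{"tx":0,"ty":0,"tz":0,"ax":0,"ay":0,"az":9.5,"jaw":1},{"tx":-1.5,"ty":-0.4,"tz":2,"ax":0,"ay":0,"az":0,"jaw":1},{"tx":-1.9,"ty":-0.4,"tz":2,"ax":0,"ay":0,"az":0,"jaw":0.5},{"tx":0,"ty":0,"tz":0,"ax":0,"ay":0,"az":0,"jaw":0.5},{"tx":0,"ty":0,"tz":0,"ax":0,"ay":0,"az":0,"jaw":0.5}]'
cat > fine.py <<'E'
from look import *
im,d,W=cloud("wrist"); save(sys.argv[1],im)
P=sel(W,380,690,-160,120,91,99); print("rim",rect(P),np.median(P[:,2]),len(P))
p=sel(W,460,610,-5,60,68,80); p=p[abs(p[:,2]-np.median(p[:,2]))<3]
c=p[:,:2].mean(0); u=np.linalg.svd(p[:,:2]-c)[2][0]; u*=np.sign(u[0]) if abs(u[0])>.2 else 1
a=(p[:,:2]-c)@u; n=(p[:,:2]-c)@[-u[1],u[0]]
r=[np.percentile(a,.5),np.percentile(a,99.5)];s=[np.percentile(n,2),np.percentile(n,98)]
ctr=c+u*np.mean(r)+np.array([-u[1],u[0]])*np.mean(s)
print("handle",len(p),ctr.round(1),"len",np.diff(r).round(1),"wid",np.diff(s).round(1),"yaw",np.degrees(np.arctan2(u[1],u[0])).round(1),np.median(p[:,2]))
M=R.from_rotvec(o["orientation"]).as_matrix(); dv=np.r_[ctr,55.5]-o["ee_pos"]; print("move cm",(M.T@dv/10).round(2))
E
python3 fine.py w4.png
```

```text
t: 15.92
ee_pos: [531.6, -8.7, 316.2]
orientation: [-3.047, 0.767, -0.0]
ft_force: [-0.5, 0.1, 0.2]
width: 87.9
t: 17.05
ee_pos: [533.3, 25.9, 276.9]
orientation: [-2.425, 1.997, -0.001]
ft_force: [-0.2, 0.3, 0.1]
width: 61.5
17.05 [533.3  25.9 276.9] toolx ang -78.96 tilt 0.05 61.5 [-0.2  0.3  0.1]
rim (array([533.5, -14.3]), array([202.3, 182.3]), 6.8) 92.57296759449254 5773
handle 1827 [532.3  25.2] len [124.1] wid [16.5] yaw 11.1 73.38408884473934
move cm [ 0.04  0.13 22.14]
```

The handle measures 124 mm, yaw 11.1° and top at 73 mm, as it must be, and the tool is square to it. I go down and grip.

```bash

python3 -m inch '[{"tx":0.04,"ty":0.1,"tz":4,"ax":0,"ay":0,"az":0,"jaw":0.5},{"tx":0,"ty":0,"tz":5,"ax":0,"ay":0,"az":0,"jaw":0.5},{"tx":0,"ty":0,"tz":4,"ax":0,"ay":0,"az":0,"jaw":0.5},{"tx":0,"ty":0,"tz":4,"ax":0,"ay":0,"az":0,"jaw":0.5},{"tx":0,"ty":0,"tz":2.5,"ax":0,"ay":0,"az":0,"jaw":0.5},{"tx":0,"ty":0,"tz":1.5,"ax":0,"ay":0,"az":0,"jaw":0.5},{"tx":0,"ty":0,"tz":0.7,"ax":0,"ay":0,"az":0,"jaw":0.5},{"tx":0,"ty":0,"tz":0.2,"ax":0,"ay":0,"az":0,"jaw":0.5},{"tx":0,"ty":0,"tz":0,"ax":0,"ay":0,"az":0,"jaw":0.5}]'
python3 -m inch '[{"tx":0,"ty":0,"tz":0.1,"ax":0,"ay":0,"az":0,"jaw":0.3},{"tx":0,"ty":0,"tz":0,"ax":0,"ay":0,"az":0,"jaw":0.1},{"tx":0,"ty":0,"tz":0,"ax":0,"ay":0,"az":0,"jaw":0},{"tx":0,"ty":0,"tz":0,"ax":0,"ay":0,"az":0,"jaw":0},{"tx":0,"ty":0,"tz":0,"ax":0,"ay":0,"az":0,"jaw":0},{"tx":0,"ty":0,"tz":0,"ax":0,"ay":0,"az":0,"jaw":0}]'
```

```text
t: 18.23
ee_pos: [532.6, 25.7, 57.9]
orientation: [-2.424, 1.997, -0.002]
ft_force: [1.1, 0.1, 0.6]
width: 44.2
t: 18.98
ee_pos: [532.2, 25.8, 56.5]
orientation: [-2.425, 1.997, -0.0]
ft_force: [-1.1, -0.1, 5.3]
width: 21.5
```

```bash

python3 -m inch '[{"tx":0,"ty":0,"tz":0,"ax":0,"ay":0,"az":0,"jaw":0},{"tx":0,"ty":0,"tz":-0.5,"ax":0,"ay":0,"az":0,"jaw":0},{"tx":0,"ty":0,"tz":-1.5,"ax":0,"ay":0,"az":0,"jaw":0},{"tx":0,"ty":0,"tz":-3,"ax":0,"ay":0,"az":0,"jaw":0},{"tx":0,"ty":0,"tz":-4,"ax":0,"ay":0,"az":0,"jaw":0},{"tx":0,"ty":0,"tz":-4,"ax":0,"ay":0,"az":0,"jaw":0},{"tx":0,"ty":0,"tz":-2,"ax":0,"ay":0,"az":0,"jaw":0},{"tx":0,"ty":0,"tz":0,"ax":0,"ay":0,"az":0,"jaw":0}]'
python3 - <<'E'
from look import *
for n in("scene","side"):
    im,d,W=cloud(n)
    p=sel(W,380,560,240,440,4,70)
    top=sel(W,380,560,240,440,51,66); print(n,"stop top",rect(top),len(top),"base",rect(p),len(p))
    ang=np.radians(107.8); u=np.array([np.cos(ang),np.sin(ang)]); nn=np.array([-u[1],u[0]])
    q=sel(W,380,560,240,440,34,48); a=q[:,:2]@u; b=q[:,:2]@nn
    h,e=np.histogram(a,bins=np.arange(100,320,6)); print([(int(x),int(y)) for x,y in zip(e,h) if y>5])
    print("base a",np.percentile(p[:,:2]@u,[1,99]).round(1),"b",np.percentile(p[:,:2]@nn,[1,99]).round(1), "V b",np.percentile(b,[2,50,98]).round(1))
save("c5.png",cv2.resize(im[150:250,200:320],None,fx=5,fy=5))
E
```

```text
t: 19.98
ee_pos: [533.1, 25.8, 208.5]
orientation: [-2.423, 1.995, -0.005]
ft_force: [-0.1, -0.0, -0.4]
width: 21.6
19.98 [533.1  25.8 208.5] toolx ang -78.94 tilt 0.25 21.6 [-0.1 -0.  -0.4]
scene stop top (array([481.1, 280.9]), array([67.3, 21.1]), 14.8) 115 base (array([469.1, 340.1]), array([198.3, 176.6]), 89.8) 952
[(112, 57), (118, 35), (220, 6), (226, 21), (232, 20), (238, 11), (244, 6)]
base a [ 87.8 261.9] b [-627.3 -490.3] V b [-576.5 -546.6 -513.7]
side stop top (array([479.6, 281.1]), array([66.6, 13. ]), 17.0) 98 base (array([457.8, 347.7]), array([ 67.7, 153.9]), 17.7) 894
[(112, 18), (118, 73), (142, 7), (148, 7), (226, 17), (232, 19), (238, 15), (244, 12)]
base a [115.8 259.8] b [-574.4 -508.9] V b [-573.2 -537.5 -510. ]
```

View pics/c5.png

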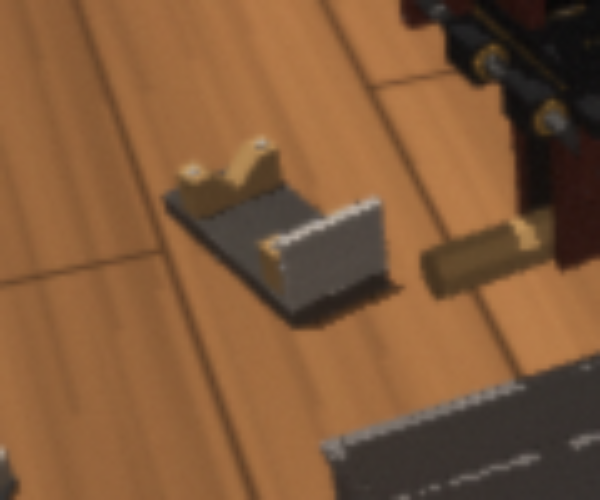

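The crop shows the cradle with its stop at the pile end and open end beyond, and the handle held in the jaws, butt towards the robot. I move next to the cradle, turn, and measure it with the wrist camera.

```bash

python3 -m inch '[{"tx":-1.5,"ty":0,"tz":-2,"ax":0,"ay":0,"az":0,"jaw":0},{"tx":-3.5,"ty":0.2,"tz":-3,"ax":0,"ay":0,"az":0,"jaw":0},{"tx":-4.5,"ty":0,"tz":-1,"ax":0,"ay":0,"az":0,"jaw":0},{"tx":-4.5,"ty":0,"tz":0,"ax":0,"ay":0,"az":0,"jaw":0},{"tx":-4.5,"ty":0,"tz":0,"ax":0,"ay":0,"az":0,"jaw":0},{"tx":-3.5,"ty":0,"tz":0,"ax":0,"ay":0,"az":0,"jaw":0},{"tx":-1.9,"ty":0,"tz":0,"ax":0,"ay":0,"az":0,"jaw":0},{"tx":-0.7,"ty":0,"tz":0,"ax":0,"ay":0,"az":0,"jaw":0}]'
python3 -m inch '[{"tx":0,"ty":0,"tz":0,"ax":0,"ay":0,"az":-5,"jaw":0},{"tx":0,"ty":0,"tz":0,"ax":0,"ay":0,"az":-10,"jaw":0},{"tx":0,"ty":0,"tz":0,"ax":0,"ay":0,"az":-10,"jaw":0},{"tx":0,"ty":0,"tz":0,"ax":0,"ay":0,"az":-10,"jaw":0},{"tx":0,"ty":0,"tz":0,"ax":0,"ay":0,"az":-10,"jaw":0},{"tx":0,"ty":0,"tz":0,"ax":0,"ay":0,"az":-10,"jaw":0},{"tx":0,"ty":0,"tz":0,"ax":0,"ay":0,"az":-10,"jaw":0},{"tx":0,"ty":0,"tz":0,"ax":0,"ay":0,"az":-10,"jaw":0},{"tx":0,"ty":0,"tz":0,"ax":0,"ay":0,"az":-10,"jaw":0},{"tx":0,"ty":0,"tz":0,"ax":0,"ay":0,"az":-8,"jaw":0},{"tx":0,"ty":0,"tz":0,"ax":0,"ay":0,"az":-3.8,"jaw":0},{"tx":0,"ty":0,"tz":0,"ax":0,"ay":0,"az":0,"jaw":0}]'
cat > crad.py <<'E'
from look import *
im,d,W=cloud("wrist"); save(sys.argv[1],im); np.save("wc.npy",W)
p=sel(W,380,560,230,450,4,70)
for z in((8,19),(34,48),(52,66),(8,66)):
    q=sel(W,380,560,230,450,*z)
    if len(q)>5: print(z,len(q),rect(q),np.median(q[:,2]).round(1))
m=masks_of("wrist","cradle"); print([(round(x["score"],2),np.round(x["location"])) for x in m[:2]])
E
python3 crad.py w6.png
```

```text
t: 21.08
ee_pos: [482.4, 267.2, 265.2]
orientation: [2.425, -1.995, -0.001]
ft_force: [-0.5, -0.3, -0.7]
width: 21.3
t: 22.58
ee_pos: [483.1, 265.8, 265.9]
orientation: [3.104, 0.485, -0.001]
ft_force: [1.0, 1.2, -0.1]
width: 21.5
22.57 [483.1 265.8 265.9] toolx ang 17.75 tilt 0.04 21.5 [ 1.   1.2 -0.1]
(8, 19) 5198 (array([458.1, 354.4]), array([ 66.1, 142.4]), 18.0) 13.0
(34, 48) 876 (array([461.8, 345.1]), array([ 64.2, 122.4]), 17.7) 39.6
(52, 66) 92 (array([481.3, 283.6]), array([65.7,  7.2]), 17.9) 60.9
(8, 66) 6751 (array([459.2, 351.1]), array([ 66.1, 149.4]), 18.0) 13.3
[(0.79, array([329., 113.]))]
```

View pics/w6.png

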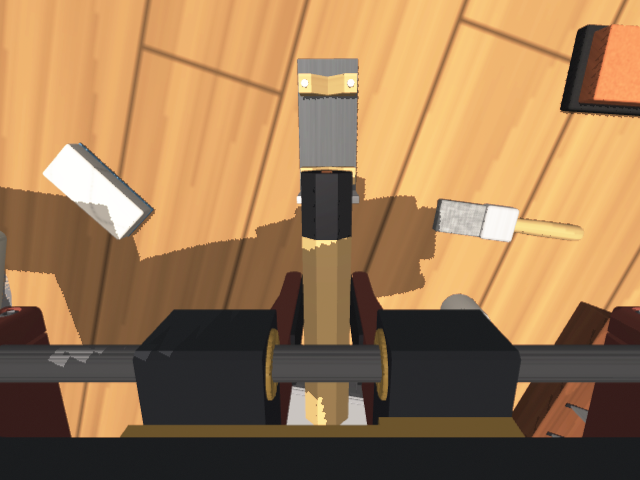

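The wrist picture shows the cradle straight ahead (columns 298-358, far V-block at row 83), in line with the held handle at column 327. The fit is consistent: 66 x 149 mm, and the stop lies 71 mm from the centre. I check the held handle in the same cloud, and move over the seat.

```bash
python3 - <<'E'
from fit import *
W=np.load("wc.npy"); p=sel(W,430,500,290,345,240,300); p=p[p[:,2]>np.percentile(p[:,2],30)]
u=np.array([np.cos(np.radians(107.75)),np.sin(np.radians(107.75))]);nn=np.array([-u[1],u[0]])
r=p[:,:2]-[483.1,265.8]; a=r@u;b=r@nn
print(len(p),a.min(),np.percentile(a,99.5),"lat",np.percentile(b,[2,98]),"z",np.polyfit(a,p[:,2],1),np.median(p[:,2]))
E
python3 -m inch '[{"tx":0,"ty":-1,"tz":0,"ax":0,"ay":0,"az":-0.2,"jaw":0},{"tx":0.1,"ty":-2.5,"tz":0,"ax":0,"ay":0,"az":0,"jaw":0},{"tx":0.2,"ty":-3,"tz":1,"ax":0,"ay":0,"az":0,"jaw":0},{"tx":0,"ty":-1.8,"tz":3,"ax":0,"ay":0,"az":0,"jaw":0},{"tx":0,"ty":-0.6,"tz":4,"ax":0,"ay":0,"az":0,"jaw":0},{"tx":0,"ty":0,"tz":4,"ax":0,"ay":0,"az":0,"jaw":0},{"tx":0,"ty":0,"tz":4,"ax":0,"ay":0,"az":0,"jaw":0},{"tx":0,"ty":0,"tz":2,"ax":0,"ay":0,"az":0,"jaw":0},{"tx":0,"ty":0,"tz":1,"ax":0,"ay":0,"az":0,"jaw":0},{"tx":0,"ty":0,"tz":0,"ax":0,"ay":0,"az":0,"jaw":0},{"tx":0,"ty":0,"tz":0,"ax":0,"ay":0,"az":0,"jaw":0}]'
python3 - <<'E'
from look import *
im,d,W=cloud("side"); save("sd7.png",cv2.resize(im[140:250,190:330],None,fx=4,fy=4))
im,d,W=cloud("wrist"); np.save("wd.npy",W)
u=np.array([np.cos(np.radians(108)),np.sin(np.radians(108))]);nn=np.array([-u[1],u[0]])
P=W.reshape(-1,3);P=P[~np.isnan(P[:,0])]; a=(P[:,:2]-[459.2,351.1])@u;b=(P[:,:2]-[459.2,351.1])@nn
for nm,k in(("base end",(P[:,2]>8)&(P[:,2]<19)&(a>57)&(a<80)&(abs(b)<50)),("Vfar",(P[:,2]>25)&(P[:,2]<46)&(a>30)&(a<60)&(abs(b)<45)),("handle",(P[:,2]>60)&(P[:,2]<95)&(a>10)&(a<80)&(abs(b)<20))):
    if k.sum()>5: print(nm,k.sum(),"a",np.percentile(a[k],[1,99]).round(1),"b",np.percentile(b[k],[1,99]).round(1),"z",np.percentile(P[k,2],[2,50,98]).round(1))
E
```

```text
3073 22.547477443615 61.05298112815182 lat [-9.80918496  5.34354901] z [1.27757454e-03 2.82703289e+02] 283.0060540325243
t: 24.05
ee_pos: [458.8, 352.9, 77.1]
orientation: [-3.102, -0.493, -0.002]
ft_force: [0.4, 0.7, 0.4]
width: 21.6
24.05 [458.8 352.9  77.1] toolx ang 18.05 tilt 0.09 21.6 [0.4 0.7 0.4]
base end 2749 a [57.4 74. ] b [-32.3  32.3] z [11.5 13.  14.3]
Vfar 1825 a [36.5 54.3] b [-29.7  29.7] z [27.2 39.9 42.1]
handle 5518 a [10.7 63. ] b [-18.3  15.5] z [79.6 92.7 94.9]
```

View pics/sd7.png

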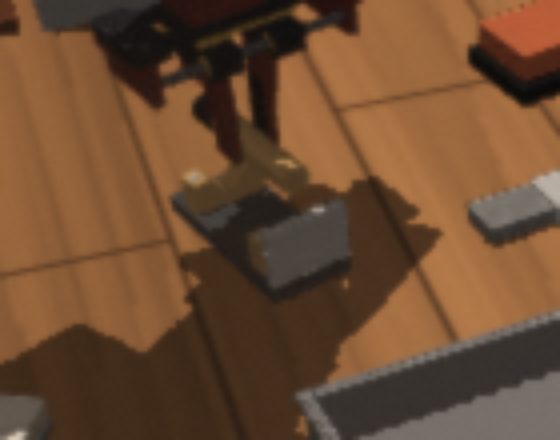

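```bash
python3 - <<'E'
from fit import *
W=np.load("wd.npy")
u=np.array([np.cos(np.radians(108)),np.sin(np.radians(108))]);nn=np.array([-u[1],u[0]])
P=W.reshape(-1,3);P=P[~np.isnan(P[:,0])]; a=(P[:,:2]-[459.2,351.1])@u;b=(P[:,:2]-[459.2,351.1])@nn
for lo in(24,34,44,54):
    k=(P[:,2]>78)&(P[:,2]<97)&(a>lo)&(a<lo+10)&(abs(b)<16)
    t=k&(P[:,2]>92); print(lo,k.sum(),np.percentile(b[k],[1,99]).round(1),"flat",np.percentile(b[t],[2,98]).round(1),P[t,2].mean().round(1))
E
```

```text
24 1067 [-12.9   8.6] flat [-9.6  4.8] 94.3
34 1137 [-13.1   8.4] flat [-9.5  5.1] 94.3
44 1183 [-13.    8.6] flat [-9.3  5. ] 94.3
54 1251 [-13.1   8.5] flat [-9.2  5. ] 94.3
```

The handle is 2.2 mm off the V's centre in the same camera. The tray placing showed the same +2 mm bias along tool x, so it is camera bias and the shift is real. I correct by tx = -2 mm and lower.

```bash

python3 -m inch '[{"tx":-0.2,"ty":0,"tz":0,"ax":0,"ay":0,"az":0,"jaw":0},{"tx":0,"ty":0,"tz":1,"ax":0,"ay":0,"az":0,"jaw":0},{"tx":0,"ty":0,"tz":1.2,"ax":0,"ay":0,"az":0,"jaw":0},{"tx":0,"ty":0,"tz":1,"ax":0,"ay":0,"az":0,"jaw":0},{"tx":0,"ty":0,"tz":0.6,"ax":0,"ay":0,"az":0,"jaw":0},{"tx":0,"ty":0,"tz":0.3,"ax":0,"ay":0,"az":0,"jaw":0},{"tx":0,"ty":0,"tz":0,"ax":0,"ay":0,"az":0,"jaw":0},{"tx":0,"ty":0,"tz":0,"ax":0,"ay":0,"az":0,"jaw":0}]'
python3 -m inch '[{"tx":0,"ty":0,"tz":0.2,"ax":0,"ay":0,"az":0,"jaw":0},{"tx":0,"ty":0,"tz":0.1,"ax":0,"ay":0,"az":0,"jaw":0},{"tx":0,"ty":0,"tz":0,"ax":0,"ay":0,"az":0,"jaw":0}]'
```

```text
t: 25.15
ee_pos: [456.5, 351.9, 35.5]
orientation: [-3.102, -0.493, -0.001]
ft_force: [0.4, 0.9, -0.4]
width: 21.2
t: 25.52
ee_pos: [456.4, 351.9, 32.3]
orientation: [-3.103, -0.493, -0.0]
ft_force: [0.2, 0.6, 0.8]
width: 21.7
```

```bash

python3 -m inch '[{"tx":0,"ty":0,"tz":0.1,"ax":0,"ay":0,"az":0,"jaw":0},{"tx":0,"ty":0,"tz":0,"ax":0,"ay":0,"az":0,"jaw":0},{"tx":0,"ty":0,"tz":0,"ax":0,"ay":0,"az":0,"jaw":0}]'
```

```text
t: 25.9
ee_pos: [456.6, 351.9, 32.0]
orientation: [-3.102, -0.493, -0.001]
ft_force: [-1.7, -1.9, 7.4]
width: 21.9
```

Contact at exactly the predicted height with little side force. I release and rise.

```bash

python3 -m inch '[{"tx":0,"ty":0,"tz":0,"ax":0,"ay":0,"az":0,"jaw":0.28},{"tx":0,"ty":0,"tz":0,"ax":0,"ay":0,"az":0,"jaw":0.35},{"tx":0,"ty":0,"tz":0,"ax":0,"ay":0,"az":0,"jaw":0.5},{"tx":0,"ty":0,"tz":0,"ax":0,"ay":0,"az":0,"jaw":0.5},{"tx":0,"ty":0,"tz":0,"ax":0,"ay":0,"az":0,"jaw":0.5},{"tx":0,"ty":0,"tz":-1,"ax":0,"ay":0,"az":0,"jaw":0.5},{"tx":0,"ty":0,"tz":-3,"ax":0,"ay":0,"az":0,"jaw":0.5},{"tx":0,"ty":0,"tz":-5,"ax":0,"ay":0,"az":0,"jaw":0.5},{"tx":0,"ty":0,"tz":-6,"ax":0,"ay":0,"az":0,"jaw":0.5},{"tx":0,"ty":0,"tz":-6,"ax":0,"ay":0,"az":0,"jaw":0.5},{"tx":0,"ty":1,"tz":0,"ax":0,"ay":0,"az":0,"jaw":0.5},{"tx":0,"ty":0,"tz":0,"ax":0,"ay":0,"az":0,"jaw":0.5}]'
python3 - <<'E'
from look import *
im,d,W=cloud("wrist"); save("w8.png",im)
u=np.array([np.cos(np.radians(108)),np.sin(np.radians(108))]);nn=np.array([-u[1],u[0]])
P=W.reshape(-1,3);P=P[~np.isnan(P[:,0])]; a=(P[:,:2]-[459.2,351.1])@u;b=(P[:,:2]-[459.2,351.1])@nn
for lo,hi in((-60,-55),(-20,-5),(5,30),(56,64)):
    k=(P[:,2]>34)&(P[:,2]<58)&(a>lo)&(a<hi)&(abs(b)<16); t=k&(P[:,2]>P[k,2].max()-3)
    print("handle",lo,k.sum(),"b",np.percentile(b[k],[1,99]).round(1),"top",np.median(P[t,2]).round(1))
k=(P[:,2]>46)&(P[:,2]<54)&(abs(b)<14);print("a ext",np.percentile(a[k],[.5,99.5]).round(1))
for nm,k in(("Vfar",(P[:,2]>36)&(P[:,2]<46)&(a>35)&(a<57)&(abs(b)<40)&(abs(b)>14)),("base",(P[:,2]>8)&(P[:,2]<18)&(abs(a)<76)&(abs(b)<45)),("stop",(P[:,2]>56)&(P[:,2]<66)&(a<-55)&(a>-90)&(abs(b)<40))):
    print(nm,k.sum(),"b",np.percentile(b[k],[1,99]).round(1),"a",np.percentile(a[k],[1,99]).round(1))
E
```

```text
t: 27.4
ee_pos: [459.1, 341.5, 241.3]
orientation: [3.103, 0.492, 0.0]
ft_force: [-0.5, 0.1, 0.2]
width: 43.7
27.4 [459.1 341.5 241.3] toolx ang 18.02 tilt 0.0 43.7 [-0.5  0.1  0.2]
handle -60 110 b [-15.1  15.4] top 49.4
handle -20 297 b [-10.4  10.7] top 49.5
handle 5 516 b [-10.1  10.5] top 49.5
handle 56 159 b [-10.7  10.2] top 49.5
a ext [-67.9  62.1]
Vfar 601 b [-29.3  29.8] a [36.4 54.3]
base 3583 b [-32.6  32.7] a [-67.6  73.4]
stop 515 b [-32.2  32.5] a [-75.  -67.1]
```

View pics/w8.png

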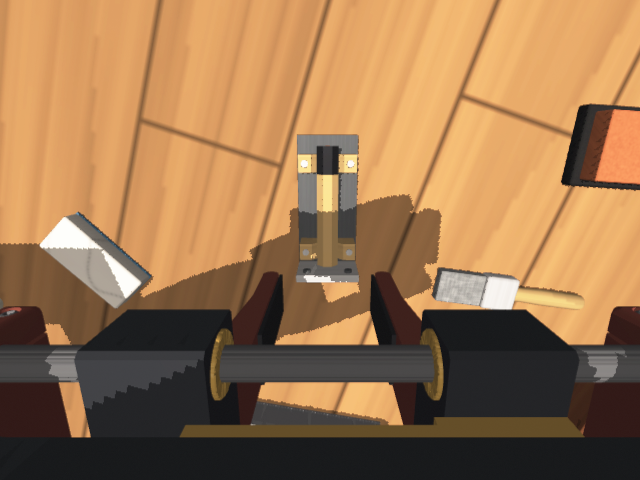

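The picture shows the handle lying in both V-blocks (column 327, rows 146-268), ferrule at the open end, butt near the stop and the gripper clear. It is centred within 0.3 mm, level, with its far end at about +62 mm. I hand in.

```bash
python3 -c "
from workcell import ctrl
print(ctrl.close_job())"
```

```text
the job is handed in; nothing more can be done
None
```

The job is done and handed in at about 27 s of the 61 s allowed; no verdict was reported.

**Top tray:** I lifted it off by its web with the collars still in it. I turned it to match the board, stood it on the board's centre and let go. A check after release put its centre within about 4 mm of the board's centre. It was level to about 0.004 rad, with its rim at about 66.5 mm by camera (68 mm expected; the cameras read about 1.5 mm low). Two of the collars were in view inside it in a later picture, and I did not measure their positions after release.

**Long handle:** I gripped it at mid-length, turned it and lowered it until it touched the V-blocks at the expected height, then let go. The last check showed it centred in both V-blocks within about 0.3 mm and level. Its top was at 49.5 mm by camera (50.6 mm expected). The butt is about 5 mm from the stop by calculation, and the ferrule is at the open end.

**Checks that disagreed:**
- The wrist camera read about 2 mm off along the jaw direction. I corrected for this before lowering the handle.
- The networks mistook other things for the handle in the side view, so I did not use those results.

I did not measure the rest of the pile, the short handle or the bystanders again at the end. After the top tray came off, the middle tray measured where it had been, within about 1 mm. I felt no unexpected contact.

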